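# Restock the lit spice display and switch it back on

## Robot

A 6-joint arm with a two-finger parallel gripper is mounted at the origin on the work surface. World frame = base frame: x ahead of the robot, y to its left, z up, the work surface at z = 0. Lengths are in m, angles in rad, forces in N, time in s.
With the tool pointing down it reaches from about 0.375 to 0.975 m from the base axis. Payload 3.8 kg.
Tool frame: the origin (TCP) lies midway between the tips of the shut fingers; the grasp point (between the pads) lies 19 mm behind it; z points along the fingers, y is the line along which they close (so a half turn about z gives the same grasp; the last joint's range is limited). The gripper opens to 88 mm and grips with 3 to 60 N. Pads are 18 mm wide; open, the fingers measure 123 mm over their backs; the gripper's body (75 mm by 187 mm) begins 45 mm behind the grasp point.
Start: joints at [1.125, 0.264, 1.604, -0, 1.274, -0.037], TCP at [0.268, 0.619, 0.239] pointing down, gripper open.
Joint ranges: [-2.63, 2.63], [-0.94, 2.18], [0.31, 2.57], [-1.31, 4.45], [0, 2.66], [-2.55, 2.55]. Speed limits (rad/s): [2.57, 2.57, 3.14, 3.14, 3.14, 3.14].

## Interface

Orientations are given as a rotation vector (axis times angle).
In Python, from cell import manip, inverse_kinematics, cams, order gives the robot as it stands. Calls block until the motion is done:
- manip.move_pose(position, orientation): joint-space move of the TCP to a pose.
- manip.move_linear(position, rate=0.15, rot=None): straight line of the TCP; rot=None keeps the orientation; rate is the mean speed in m/s.
- manip.set_joints(angles): joint-space move.
- manip.set_gripper(opening, force=None): finger opening in m; force is the grip in N (None keeps the last); returns when the fingers have stopped.
- manip.dwell(seconds).
- inverse_kinematics(position, orientation): joint angles nearest the present ones, or None.
- manip.state(): the state.
- cams.capture(name): name is "scene" or "top" or "wrist"; returns a dict with "image" (400x640x3 uint8, blue, green, red), "z_map" (400x640 float32, m along the optical axis (not along the pixel's ray), 0 where there is no reading), "intrinsics" (3x3 intrinsics, pixels), "position" and "orientation" of the camera in the world; the wrist camera has in their place "T_tool_cam" (4x4, takes a point from camera to tool coordinates, whose origin is the TCP and whose axes are the flange's). Camera axes: x right, y down, z forward; pixel columns grow to the right and rows downward; lengths in m; the calibration is good to about 2 mm. A picture is of the moment at which its call begins: read the wrist's pose just before it.
A pose or a line that the arm cannot do raises manip.IKError and nothing moves.
- order.close_job(): hands the job in; it is judged then, once.
The state is a dict: "clock": time; "joint_pos": joint angles; "joint_velocities": joint speeds; "tau": joint torques, N m; "tool_pos": TCP position; "tcp_rot": TCP orientation; "contact_force": force on the tool from outside, world axes, zero at the start; "moment": the same for the moment, N m; "gripper_width": finger opening in m; "grasp_force": force on a finger pad.
Only numpy, scipy, OpenCV 4.12 (cv2) and the standard library are available. Lean on these libraries where they do the work, as an engineer would, in place of code of your own. Each camera call takes 0.05 s, during which the arm holds its last target. There are 200 camera calls.

## Task

Restock the spice display stand: with one fingertip slide the small flush switch in its recessed slot fully off (towards the robot's side), then stand all the lidless empty jars upright in the cardboard returns tray. Then set the full jars upright, right down in their pockets, strictly one after another from the largest to the smallest: the stud count gives the pocket's number, the biggest size of jar belongs in pocket one and so on down to the smallest in pocket four, each in the pocket made for its width (4 mm of room all round), and the pocket of any size that is missing today stays empty. Last, slide the switch fully on again (away from the robot), handling no jar at any time unless the switch is off (if one must be put right afterwards, switch off first and on again after), and leave the other goods on the counter where they are.

Things in the scene. Friction and masses are not known exactly. Their poses are not given: they have to be found in the camera images.
- stand: Fixed wooden block 100 mm (x) by 266 mm (y), 26 mm high, with four open square pockets in a row along y; steel studs on each pocket's +x rim show its number, one (+y end) to four. A grey switch console, 110 (x) by 56 (y) by 34 mm high, joins its -y end, centred 161 mm from the origin. Origin: centre of the block's underside, on the table; x points away from the robot at yaw 0.
- pocket_1 (a point): Centre of the floor of pocket one (1 stud), a square pocket 68 mm wide and 18 mm deep, its floor 8 mm above the table; axes as the stand's.
- pocket_2 (a point): Centre of the floor of pocket two (2 studs), a square pocket 61 mm wide and 18 mm deep, its floor 8 mm above the table; axes as the stand's.
- pocket_3 (a point): Centre of the floor of pocket three (3 studs), a square pocket 54 mm wide and 18 mm deep, its floor 8 mm above the table; axes as the stand's.
- pocket_4 (a point): Centre of the floor of pocket four (4 studs), a square pocket 48 mm wide and 18 mm deep, its floor 8 mm above the table; axes as the stand's.
- slot (a point): Middle of the slot's mouth, level with the console's top, 34 mm above the table; axes as the stand's. Straight-walled slot 68 (x) by 26 (y) by 10 mm deep, mid-console. The white switch in it is 8 mm long (x), 23 wide, its top flush with the console: push it with a fingertip in the slot beside it. With the gripper part open, the other finger hangs free past the console's -y side (28 mm from the slot's middle).
- switch (a joint): Slide switch travel in m: 0 = fully off (its middle 6 mm to the -x side of the slot's middle), 0.012 = fully on (6 mm to the +x side). It stays where it is left and takes about 1.5 N to slide, with end stops. At least 24 mm of free slot lies behind it at either end.
- jar_a: Full spice jar, a plain straight cylinder 60 mm across and 74 mm tall with a steel screw lid as wide as the jar and a paper band, bottom-heavy, about 260 g (largest of the four sizes; belongs in pocket one). Origin: centre of its underside, z up. It may be absent.
- jar_b: Full spice jar, a plain straight cylinder 53 mm across and 68 mm tall with a steel screw lid as wide as the jar and a paper band, bottom-heavy, about 190 g (second largest of the four sizes; belongs in pocket two). Origin: centre of its underside, z up. It may be absent.
- jar_c: Full spice jar, a plain straight cylinder 46 mm across and 62 mm tall with a steel screw lid as wide as the jar and a paper band, bottom-heavy, about 130 g (second smallest of the four sizes; belongs in pocket three). Origin: centre of its underside, z up. It may be absent.
- jar_d: Full spice jar, a plain straight cylinder 40 mm across and 56 mm tall with a steel screw lid as wide as the jar and a paper band, bottom-heavy, about 90 g (smallest of the four sizes; belongs in pocket four). Origin: centre of its underside, z up. It may be absent.
- empty_1: Empty open glass jar without a lid, 42 mm across, 70 mm tall, wall 3 mm, about 90 g, standing in one of pockets one to three at the start. Origin: centre of its underside, z up. It may be absent.
- empty_2: Empty open glass jar without a lid, 42 mm across, 70 mm tall, wall 3 mm, about 90 g, standing in one of pockets one to three at the start. Origin: centre of its underside, z up. It may be absent.
- empty_3: Empty open glass jar without a lid, 42 mm across, 70 mm tall, wall 3 mm, about 90 g, standing in one of pockets one to three at the start. Origin: centre of its underside, z up. It may be absent.
- tray_in (a point): Centre of the inner floor of the cardboard returns tray, 4 mm above the table; a fixed open tray, inside 162 mm (x) by 122 mm (y), walls 4 mm thick, rim 40 mm above the table; x and y along its sides.
- tin: Small rectangular tea tin 50 x 36 x 45 mm high: a bystander, not part of the job. Origin: centre of its underside.
- carton: Small cardboard carton 60 x 90 x 50 mm: a bystander, not part of the job. Origin: centre of its underside.
- sauce: Sauce bottle, 60 mm across, 200 mm tall: a bystander, not part of the job. Origin: centre of its underside.
- packet: Upright packet 50 x 100 x 110 mm high: a bystander, not part of the job. Origin: centre of its underside.
- can: Large food can, 74 mm across, 115 mm tall, wider than any pocket: a bystander, not part of the job. Origin: centre of its underside.
- scoop: Serving spoon 200 mm long, lying flat; its origin is under the middle of its length: a bystander, not part of the job.
Not all that is in view belongs to the job. What is shaped like the empty_1 but blue is not meant. What is shaped like the jar_b but purple is not meant.

How it is judged:
By the outcome, as a careful person would: the job done as asked, in the order asked, and still so for the second after the job is handed in, with the robot touching nothing.
Of jar_a, jar_b, jar_c, jar_d only 3 to 4 are there at a start; the rules pass over those that are not, and their reading is None.
Of empty_1, empty_2, empty_3 only 1 to 2 are there at a start; the rules pass over those that are not, and their reading is None.
At some moment in a run one of jar_a, jar_b, jar_c, jar_d may be knocked a few centimetres aside while the robot is not near it.
It also fails if it takes over 210 s, if anything falls off the work surface, if the arm or the gripper's body presses on something with over 40 N, if the wrist force passes 120 N, or if a joint passes its speed limit or range.

## Working session

There is one attempt and no reset: what is moved stays moved. The work goes in short steps, each a Python script; the robot and the scene stay as the last script left them, time stands still between calls to the robot, and variables do not carry over. Pictures are saved under pics/ and viewed, at most 14 in all, crops included, and the job is handed in when it is done.

```bash
ls; mkdir -p pics; python3 - <<'E'
from cell import manip,cams
import cv2,numpy as np
for n in("scene","top"):
    c=cams.capture(n);cv2.imwrite(f"pics/{n}0.png",c["image"]);np.savez(f"{n}0.npz",**c)
    print(n,c["position"],c["orientation"],c["intrinsics"].tolist())
c=cams.capture("wrist");print(c["T_tool_cam"]);s=manip.state();print(s["tcp_rot"],s["clock"],s["tool_pos"])
E
```

```text
pics
scene [ 0.90733355 -0.62595414  1.02971237] [-2.42829645 -0.63444549  0.19413068] [[475.1447791547891, 0.0, 322.7927419981089], [0.0, 475.1447791547891, 198.38062967952442], [0.0, 0.0, 1.0]]
top [0.47015586 0.01816286 0.98786313] [-2.13027355  2.17115638 -0.13645118] [[363.1359684262545, 0.0, 326.9302976600289], [0.0, 363.1359684262545, 199.32314249060704], [0.0, 0.0, 1.0]]
[[-4.70429248e-05 -9.48974202e-01 -3.15353710e-01  8.17062111e-02]
 [ 9.99999916e-01 -1.73152951e-04  3.71883250e-04  1.23506693e-03]
 [-4.07512036e-04 -3.15353666e-01  9.48974130e-01 -1.45118422e-01]
 [ 0.00000000e+00  0.00000000e+00  0.00000000e+00  1.00000000e+00]]
[-6.37613871e-01 -3.07579742e+00  2.69075276e-03] 0.15 [0.2680937  0.61887409 0.23766463]
```

View pics/scene0.png

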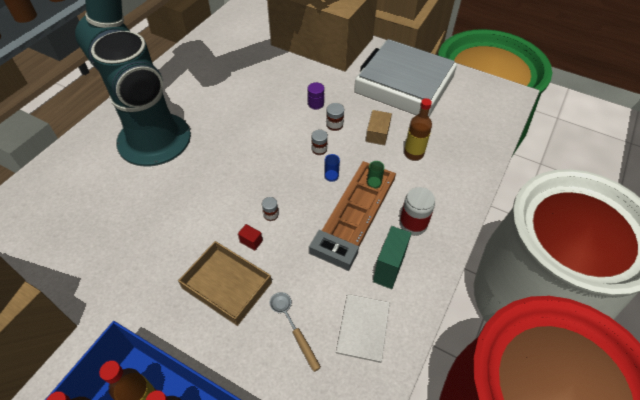

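View pics/top0.png

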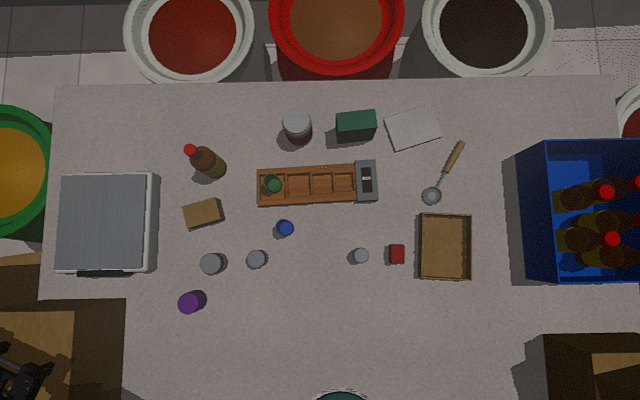

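The scene view shows a purple jar at (316,95), full jars at (335,116), (319,142) and (270,208), the blue decoy at (332,167), and a green empty in the +y pocket at (375,174). The console is at (334,248) and the tray at (225,282). The top view agrees: jars at (212,263), (256,259) and (361,255), empty at (272,184), switch at (366,180). I'll measure with depth next.

```bash
cat > h.py <<'E'
import numpy as np,cv2
from scipy.spatial.transform import Rotation as R
def cloud(c,T=None):
    z=c["z_map"].astype(float);K=c["intrinsics"];v,u=np.indices(z.shape)
    p=np.stack([(u-K[0,2])/K[0,0]*z,(v-K[1,2])/K[1,1]*z,z],-1)
    if T is None: Rm,t=R.from_rotvec(c["orientation"]).as_matrix(),c["position"]
    else: Rm,t=T[:3,:3],T[:3,3]
    w=p@Rm.T+t; w[z==0]=np.nan
    return w
E
python3 - <<'E'
from h import *
c={n:cloud(dict(np.load(n+"0.npz"))) for n in("top","scene")}
im=np.load("top0.npz")["image"]
w=c["top"];m=(w[...,2]>.012)&(w[...,0]>.25)&(w[...,0]<.85)&(abs(w[...,1])<.5)
n,l,st,ce=cv2.connectedComponentsWithStats(m.astype(np.uint8))
S=c["scene"].reshape(-1,3)
f=np.isfinite(w[...,2]);print("table z",np.nanmedian(w[300:340,300:340,2]),np.nanmedian(S[(abs(S[:,0]-.35)<.03)&(abs(S[:,1])<.1)][:,2]))
for i in range(1,n):
    if st[i,4]<60: continue
    p=w[l==i];zt=np.percentile(p[:,2],90)
    t=p[p[:,2]>zt-.008]; (x,y),r=cv2.minEnclosingCircle(t[:,:2].astype(np.float32))
    rr=cv2.minAreaRect(t[:,:2].astype(np.float32))
    q=S[(np.hypot(S[:,0]-x,S[:,1]-y)<.02)]; zs=np.percentile(q[:,2],90) if len(q) else -1
    print(ce[i].round(),st[i,4],"zt %.3f zs %.3f c %.3f %.3f d %.3f"%(zt,zs,x,y,2*r),"rect",np.round(rr[0],3),np.round(rr[1],3),round(rr[2],1))
E
```

```text
table z 0.0006766303839713661 -0.001491354675223766
[297. 126.] 909 zt 0.117 zs 0.116 c 0.788 0.095 d 0.071 rect [0.788 0.097] [0.067 0.065] 89.8
[355. 125.] 1207 zt 0.112 zs 0.111 c 0.787 -0.054 d 0.109 rect [ 0.786 -0.055] [0.051 0.1  ] 5.3
[412. 128.] 868 zt 0.015 zs 0.013 c 0.796 -0.219 d 0.159 rect [ 0.797 -0.219] [0.099 0.139] 17.4
[451. 162.] 297 zt 0.021 zs 0.018 c 0.677 -0.317 d 0.172 rect [ 0.681 -0.309] [0.032 0.171] 63.9
[536. 213.] 2439 zt 0.130 zs 0.139 c 0.548 -0.500 d 0.337 rect [ 0.548 -0.498] [0.003 0.337] 90.0
[205. 161.] 902 zt 0.200 zs 0.199 c 0.694 0.329 d 0.028 rect [0.693 0.328] [0.027 0.026] 85.2
[322. 183.] 3121 zt 0.036 zs 0.022 c 0.644 0.050 d 0.336 rect [0.642 0.05 ] [0.111 0.321] 2.7
[148. 222.] 1798 zt 0.070 zs 0.067 c 0.551 0.493 d 0.247 rect [0.551 0.491] [0.247 0.017] 0.1
[202. 213.] 949 zt 0.052 zs 0.051 c 0.567 0.351 d 0.105 rect [0.567 0.352] [0.06  0.091] 15.2
[447. 246.] 853 zt 0.041 zs 0.005 c 0.469 -0.283 d 0.211 rect [ 0.469 -0.284] [0.131 0.17 ] 85.9
[283. 227.] 139 zt 0.072 zs 0.068 c 0.524 0.135 d 0.042 rect [0.525 0.135] [0.04  0.039] 45.4
[396. 254.] 303 zt 0.048 zs 0.046 c 0.451 -0.155 d 0.057 rect [ 0.452 -0.154] [0.034 0.049] 87.3
[360. 255.] 208 zt 0.058 zs 0.056 c 0.449 -0.061 d 0.039 rect [ 0.45  -0.061] [0.038 0.038] 43.1
[256. 258.] 314 zt 0.064 zs 0.062 c 0.446 0.206 d 0.046 rect [0.446 0.206] [0.045 0.043] 88.7
[213. 263.] 470 zt 0.070 zs 0.068 c 0.436 0.319 d 0.053 rect [0.437 0.318] [0.051 0.051] 55.8
[191. 302.] 534 zt 0.070 zs 0.069 c 0.340 0.372 d 0.054 rect [0.34  0.372] [0.051 0.052] 10.1
```

```bash
cat >> h.py <<'E'
def rot(a):
    a=np.deg2rad(a);c,s=np.cos(a),np.sin(a)
    return R.from_matrix(np.array([[c,s,0],[s,-c,0],[0,0,-1]])).as_rotvec()
def wrist(manip,cams,name):
    s=manip.state();c=cams.capture("wrist")
    T=np.eye(4);T[:3,:3]=R.from_rotvec(s["tcp_rot"]).as_matrix();T[:3,3]=s["tool_pos"];T=T@c["T_tool_cam"]
    cv2.imwrite(f"pics/{name}.png",c["image"]);np.savez(name+".npz",T=T,**c)
    return c,T,cloud(c,T)
E
python3 - <<'E'
from h import *
from cell import manip,cams
p=manip.state()["tool_pos"]
manip.move_linear([p[0],p[1],.33])
manip.move_pose([.66,.05,.3],rot(0)); c,T,w=wrist(manip,cams,"w0");print(c["intrinsics"][0],np.isfinite(w).mean())
manip.move_pose([.66,-.07,.22],rot(0)); wrist(manip,cams,"w1")
s=manip.state();print(s["clock"],s["tool_pos"],s["joint_pos"])
cv2.imwrite("pics/w01.png",np.vstack([cv2.imread("pics/w0.png"),cv2.imread("pics/w1.png")])[:,:,:][::1]) 
a=cv2.imread("pics/w01.png");cv2.imwrite("pics/w01.png",cv2.resize(a,None,fx=.75,fy=.75,interpolation=cv2.INTER_AREA))
E
```

```text
[351.27180634   0.         319.03296496] 0.99631640625
4.1 [ 0.66101988 -0.06884464  0.22159057] [-1.41750233e-01  2.53501012e-01  1.64874471e+00  1.03300621e-03
  1.23704847e+00  1.42817994e+00]
```

View pics/w01.png

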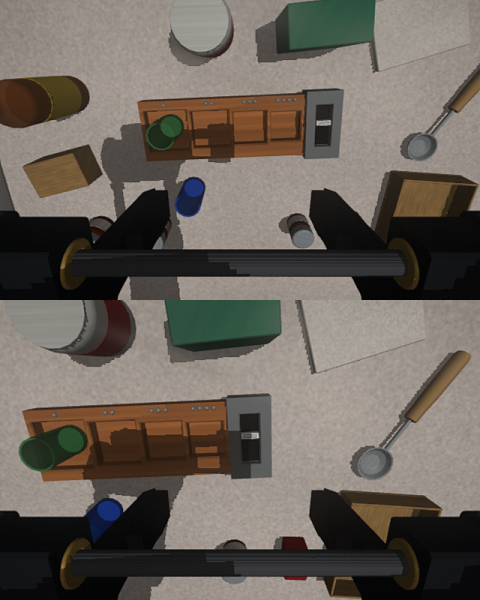

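Both wrist pictures show the stand with the green empty in the 1‑stud pocket (w0 at (164,132)), and the other pockets free. The white switch sits in the dark slot at (323,123), roughly mid-slot. Next I fit a height model of the stand and the tray to the clouds.

```bash
cat > fit.py <<'E'
from h import *
from scipy.optimize import minimize
PC=[(92,68),(20.5,61),(-44,54),(-102,48)]
def stand_h(q):
    X,Y=q[:,0]*1e3,q[:,1]*1e3
    h=np.zeros(len(q));h[(abs(X)<50)&(abs(Y)<133)]=.026
    for c,w in PC: h[(abs(X)<w/2)&(abs(Y-c)<w/2)]=.008
    h[(abs(X)<55)&(abs(Y+161)<28)]=.034
    h[(abs(X)<34)&(abs(Y+161)<13)]=np.nan
    return h
def tray_h(q):
    X,Y=abs(q[:,0])*1e3,abs(q[:,1])*1e3
    h=np.zeros(len(q));h[(X<85)&(Y<65)]=.04;h[(X<81)&(Y<61)]=.004
    return h
def fit(P,hf,x0,rad,zmax):
    P=P[np.isfinite(P).all(1)];P=P[(np.hypot(P[:,0]-x0[0],P[:,1]-x0[1])<rad)&(P[:,2]<zmax)]
    def cost(x):
        c,s=np.cos(x[2]),np.sin(x[2]);d=P[:,:2]-x[:2]
        h=hf(np.c_[d[:,0]*c+d[:,1]*s,-d[:,0]*s+d[:,1]*c])
        return np.nanmean(np.minimum(abs(P[:,2]-h-x[3]),.012))
    best=None
    for dy in(-.012,0,.012):
        for dx in (-.008,.008):
            i=np.array([x0[0]+dx,x0[1]+dy,x0[2],0])
            r=minimize(cost,i,method="Nelder-Mead",options=dict(initial_simplex=i+np.vstack([np.zeros(4),np.diag([.01,.01,.06,.003])]),xatol=1e-5,fatol=1e-7,maxiter=800))
            if best is None or r.fun<best.fun: best=r
    return best.x.round(4),round(best.fun,5),len(P)
E
python3 - <<'E'
from fit import *
C={}
for n in("top0","scene0","w0","w1"):
    d=dict(np.load(n+".npz"));C[n]=cloud(d,d.get("T")).reshape(-1,3)
for n,p in C.items():
    print(n,"stand",*fit(p,stand_h,[.642,.06,.05],.2,.05))
    if n!="w1":print(n,"tray",*fit(p,tray_h,[.469,-.284,-.06],.14,.06))
E
```

```text
top0 stand [6.406e-01 7.820e-02 4.690e-02 5.000e-04] 0.00191 15131
top0 tray [ 0.4688 -0.2844 -0.0741  0.0005] 0.00246 8494
scene0 stand [ 0.641   0.0795  0.0474 -0.0014] 0.00279 12303
scene0 tray [ 0.4698 -0.2836 -0.0613 -0.0012] 0.00323 10168
w0 stand [ 0.6437  0.0782  0.0447 -0.001 ] 0.00129 65231
w0 tray [ 0.4719 -0.2847 -0.0597 -0.0011] 0.00341 14482
w1 stand [ 0.6436  0.0784  0.0449 -0.001 ] 0.00156 82078
```

```bash
python3 - <<'E'
from fit import *
from cell import manip,cams
manip.move_pose([.63,.02,.26],rot(180)); c,T,w=wrist(manip,cams,"w2")
print(*fit(w.reshape(-1,3),stand_h,[.642,.078,.045],.2,.05))
x=[.642,.0785,.0455]
def switch(w,im,x):
    c,s=np.cos(x[2]),np.sin(x[2]);d=w[...,:2]-x[:2]
    X=d[...,0]*c+d[...,1]*s;Y=-d[...,0]*s+d[...,1]*c+.161
    m=(abs(X)<.034)&(abs(Y)<.014)&(im.min(-1)>110)
    return m.sum(),np.median(X[m]),np.median(Y[m]),np.median(w[m][:,2]),X[m].min(),X[m].max()
for n in("w0","w1","w2"):
    d=dict(np.load(n+".npz"));print(n,*switch(cloud(d,d["T"]),d["image"],x))
d=dict(np.load("w2.npz"));print(manip.state()["clock"])
E
```

```text
[ 0.6432  0.0793  0.0444 -0.0009] 0.00152 81886
w0 117 0.006793738189889892 -0.0003519867959155265 0.03281441790612616 0.002939231985688591 0.010318402451997118
w1 76 0.006647046854574925 -0.006558945517672082 0.032635675686871896 0.0027040356996312137 0.010191896037360114
w2 147 0.005769616632552239 -0.00023287388134060616 0.03277250389574082 0.0020249287359851145 0.012987520248543112
6.6917
```

View pics/w2.png

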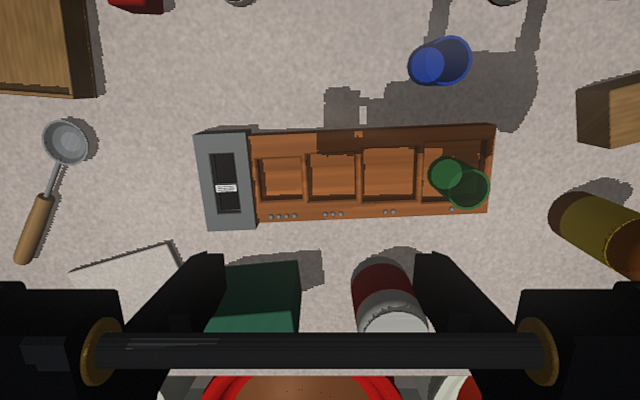

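The switch is at +6 mm, so it is on. The two opposed wrist views agree on the stand pose: (0.6434, 0.0787, yaw 0.0446). Next I slide the switch off, then move the empty.

```bash
cat >> fit.py <<'E'
SX=np.array([.6434,.0787,.0446]);YAW=np.rad2deg(SX[2])
def st(X,Y,z):
    c,s=np.cos(SX[2]),np.sin(SX[2]);return np.array([SX[0]+c*X-s*Y,SX[1]+s*X+c*Y,z])
def switch(w,im):
    c,s=np.cos(SX[2]),np.sin(SX[2]);d=w[...,:2]-SX[:2]
    X=d[...,0]*c+d[...,1]*s;Y=-d[...,0]*s+d[...,1]*c+.161
    m=(abs(X)<.032)&(abs(Y)<.014)&(im.min(-1)>110)
    return m.sum(),np.median(X[m])
def push(manip,sgn):   # sgn -1: off, +1: on
    Y=-.161-.02675;a=YAW+180
    manip.set_gripper(.036)
    manip.move_pose(st(-sgn*.022,Y,.12),rot(a));manip.move_linear(st(-sgn*.022,Y,.05),.15)
    manip.move_linear(st(-sgn*.022,Y,.027),.04);print("in",manip.state()["contact_force"].round(1),manip.state()["tool_pos"].round(4))
    f0=manip.state()["contact_force"]
    for x in np.arange(.020,.0029,-.001):
        manip.move_linear(st(-sgn*x,Y,.027),.03)
        f=manip.state()["contact_force"]-f0
        if abs(f[0])>6: break
    print("stop",-sgn*x,f.round(1))
    manip.move_linear(st(-sgn*.016,Y,.027),.04);manip.move_linear(st(-sgn*.016,Y,.14),.15)
E
python3 - <<'E'
from fit import *
from cell import manip,cams
push(manip,-1)
manip.move_pose(st(-.02,-.07,.26),rot(180+YAW)); c,T,w=wrist(manip,cams,"w3")
print(switch(w,c["image"]),manip.state()["clock"])
q=w.reshape(-1,3);q=q[np.isfinite(q).all(1)]
m=(q[:,2]>.066)&(q[:,2]<.09)&(np.hypot(*(q[:,:2]-st(0,.092,0)[:2]).T)<.05)
p=q[m];(x,y),r=cv2.minEnclosingCircle(p[:,:2].astype(np.float32));print(m.sum(),x,y,2*r,np.percentile(p[:,2],[5,50,95]),st(0,.092,0))
c=cams.capture("top");np.savez("top1.npz",**c);q=cloud(c).reshape(-1,3)+[.0028,.0005,0]
m=(q[:,2]>.066)&(q[:,2]<.09)&(np.hypot(*(q[:,:2]-st(0,.092,0)[:2]).T)<.05)
p=q[m];(x,y),r=cv2.minEnclosingCircle(p[:,:2].astype(np.float32));print(m.sum(),x,y,2*r,np.percentile(p[:,2],[5,50,95]))
E
```

```text
in [-0.2 -0.2 -0.4] [ 0.6737 -0.1079  0.0268]
stop 0.004999999999999987 [ 8.2  0.6 -5.3]
(np.int64(145), np.float64(-0.006101136061067014)) 15.8167
776 0.6436446905136108 0.16667741537094116 0.042349208146333694 [0.06680111 0.07540946 0.07790008] [0.63929816 0.17060851 0.        ]
86 0.6445115804672241 0.16662487387657166 0.04242603853344917 [0.0682573  0.07742972 0.08095211]
```

```bash
cat >> fit.py <<'E'
OFF=np.array([.0028,.0005,0])
def find(cams,x,y,zlo,zhi,rad=.06,name=None):
    c=cams.capture("top")
    if name: cv2.imwrite(f"pics/{name}.png",c["image"])
    q=cloud(c).reshape(-1,3)+OFF;m=(q[:,2]>zlo)&(q[:,2]<zhi)&(np.hypot(q[:,0]-x,q[:,1]-y)<rad)
    p=q[m]
    if len(p)<20: return None
    (a,b),r=cv2.minEnclosingCircle(p[:,:2].astype(np.float32));return a,b,2*r,len(p),np.percentile(p[:,2],90)
def pickplace(manip,pick,base,place,base2,d,grip,a1,a2,F,zs=.24):
    """grip: grasp-point height above jar base; bases: z of jar underside"""
    z1=base+grip-.019;z2=base2+grip-.019
    manip.set_gripper(min(.086,d+.026),F)
    manip.move_pose([*pick,zs],rot(a1));manip.move_linear([*pick,z1+.06],.3);manip.move_linear([*pick,z1],.1)
    manip.set_gripper(.02,F);s=manip.state();print("grip",s["gripper_width"].round(4),s["grasp_force"])
    manip.move_linear([*pick,z1+.05],.12);manip.move_linear([*pick,zs],.3)
    manip.move_pose([*place,zs],rot(a2));print("held",manip.state()["gripper_width"].round(4))
    manip.move_linear([*place,z2+.05],.25);manip.move_linear([*place,z2+.02],.08)
    f0=manip.state()["contact_force"][2]
    for z in np.arange(.018,-.0011,-.001):
        manip.move_linear([*place,z2+z],.04)
        f=manip.state()["contact_force"][2]-f0
        if f>4: break
    print("seat dz",round(z,4),"f",f.round(1),"tool",manip.state()["tool_pos"].round(4))
    manip.set_gripper(min(.086,d+.02));manip.move_linear([*place,z2+.07],.15);manip.move_linear([*place,zs],.3)
    print("clock",manip.state()["clock"])
E
python3 - <<'E'
from fit import *
from cell import manip,cams
pickplace(manip,(.6439,.1667),.008,(.4715,-.2842),.004,.042,.047,105+YAW,90-3.6,15)
print("empty",find(cams,.4715,-.2842,.055,.09))
print("b",find(cams,.439,.319,.062,.09),"c",find(cams,.449,.206,.056,.07),"d",find(cams,.452,-.061,.05,.065))
c,T,w=wrist(manip,cams,"w4")
E
```

```text
Traceback (most recent call last):
  File "fit.py", line 61, in pickplace
    manip.set_gripper(.02,F);s=manip.state();print("grip",s["gripper_width"].round(4),s["grasp_force"])
                                                          ^^^^^^^^^^^^^^^^^^^^^^^^
AttributeError: 'float' object has no attribute 'round'
```

```bash
sed -i 's/s\["gripper_width"\].round(4)/s["gripper_width"]/;s/manip.state()\["gripper_width"\].round(4)/manip.state()["gripper_width"]/' fit.py
python3 - <<'E'
from fit import *
from cell import manip,cams
print(manip.state()["gripper_width"])
manip.set_gripper(.068);p=manip.state()["tool_pos"];manip.move_linear([p[0],p[1],.2],.25)
e=find(cams,.6439,.1667,.06,.09,.03);print(e)
pickplace(manip,(.6439,.1667),.008,(.4715,-.2842),.004,.042,.047,105+YAW,90-3.6,15)
print("empty",find(cams,.4715,-.2842,.055,.09))
print("b",find(cams,.439,.319,.062,.09),"c",find(cams,.449,.206,.056,.07),"d",find(cams,.452,-.061,.05,.065))
c,T,w=wrist(manip,cams,"w4")
E
```

```text
0.04206573673436201
None
grip 0.04190571413391152 14.974843944073655
held 0.04147665748392908
seat dz -0.0 f 6.5 tool [ 0.4716 -0.2843  0.0326]
clock 34.3417
empty (0.47256898880004883, -0.2834913432598114, 0.04217366501688957, 128, np.float64(0.0760294535475325))
b (0.43891534209251404, 0.31976914405822754, 0.05372534319758415, 352, np.float64(0.07050894807636651)) c (0.4486269950866699, 0.20703673362731934, 0.04605858027935028, 260, np.float64(0.06446037048238445)) d (0.4520918130874634, -0.060308005660772324, 0.03975411877036095, 193, np.float64(0.05816771448471678))
```

View pics/w4.png

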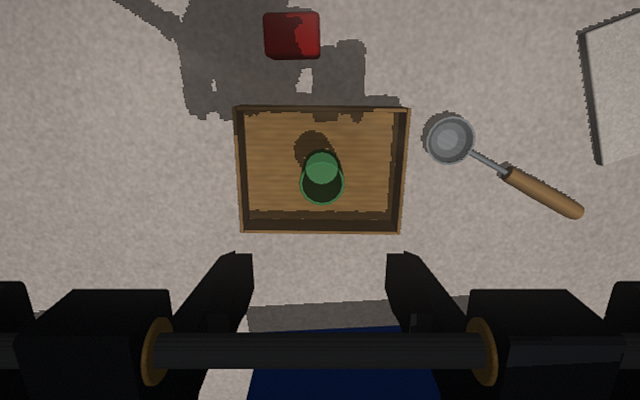

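The empty stands upright in mid-tray at (322,180). All three full jars are where they were, so jar b goes next.

```bash
python3 - <<'E'
from fit import *
from cell import manip,cams
b=find(cams,.439,.3195,.062,.09);print(b)
P=st(0,.0205,0)[:2]
pickplace(manip,b[:2],0,P,.008,.053,.045,180,90+YAW,25)
print("P",P,"b",find(cams,*P,.065,.09,.05),"c",find(cams,.449,.206,.056,.07),"d",find(cams,.452,-.061,.05,.065))
E
```

```text
(0.43928349018096924, 0.3198685050010681, 0.05358104407787323, 354, np.float64(0.07050108053290231))
grip 0.052322294558450735 25.02697617514059
held 0.052540446967550676
seat dz -0.001 f 9.0 tool [0.6427 0.0993 0.0345]
clock 49.6167
P [0.642486   0.09917961] b None c None d (0.4520135223865509, -0.06006994843482971, 0.03930521756410599, 190, np.float64(0.058416299235387124))
```

```bash
python3 - <<'E'
from fit import *
from cell import manip,cams
manip.move_pose([.45,-.15,.28],rot(90))
P=st(0,.0205,0)[:2]
print("b",find(cams,*P,.065,.09,.05,"t2"),"c",find(cams,.449,.206,.056,.07),"d",find(cams,.452,-.061,.05,.065))
c=cams.capture("top")
E
```

```text
b (0.643189549446106, 0.10152541100978851, 0.05304413288831711, 336, np.float64(0.07833960038604315)) c (0.4487847089767456, 0.20685479044914246, 0.04591136798262596, 260, np.float64(0.06471364205623162)) d (0.4520348310470581, -0.060290805995464325, 0.039412226527929306, 193, np.float64(0.0586679776930674))
```

View pics/t2.png

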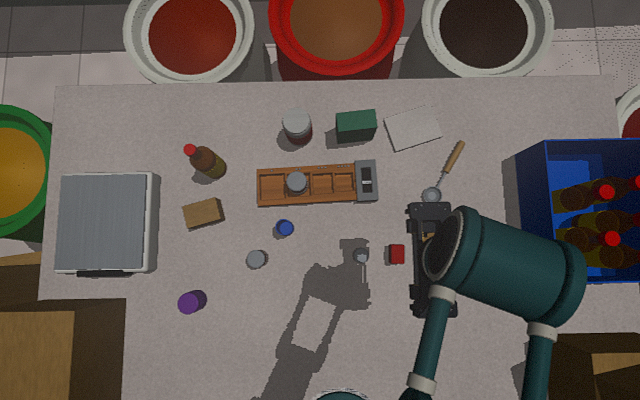

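Jar b is seated in pocket two (top at 0.076 after bias, seen at (297,183)). It was only hidden by the arm before. Next is jar c, closing along x.

```bash
python3 - <<'E'
from fit import *
from cell import manip,cams
c=find(cams,.449,.207,.056,.07);print(c)
P=st(0,-.044,0)[:2]
pickplace(manip,c[:2],0,P,.008,.046,.045,90,90+YAW,22)
manip.move_pose([.45,-.15,.28],rot(90))
print(P,"c",find(cams,*P,.06,.074,.04),"b",find(cams,*st(0,.0205,0)[:2],.065,.09,.035),"d",find(cams,.452,-.061,.05,.065,name="t3"))
E
```

```text
(0.44882020354270935, 0.20701852440834045, 0.04595189169049263, 260, np.float64(0.0645087613071122))
grip 0.045489196227323565 22.00023762881756
held 0.044912201129025074
seat dz -0.001 f 10.0 tool [0.6456 0.0347 0.0344]
clock 65.0333
[0.64536175 0.03474375] c (0.6464686989784241, 0.035222455859184265, 0.045887239277362823, 244, np.float64(0.07208579278608697)) b (0.6433366537094116, 0.10136821866035461, 0.052908532321453094, 334, np.float64(0.07832724901797586)) d (0.4519128203392029, -0.06021340191364288, 0.039472032338380814, 193, np.float64(0.05824773095998328))
```

```bash
python3 - <<'E'
from fit import *
from cell import manip,cams
manip.move_pose([.45,-.15,.28],rot(90))
d=find(cams,.452,-.0602,.05,.065);print(d)
P=st(0,-.102,0)[:2]
pickplace(manip,d[:2],0,P,.008,.040,.043,90,90+YAW,18)
manip.move_pose([.45,-.15,.28],rot(90))
print(P,"d",find(cams,*P,.054,.069,.034),"c",find(cams,*st(0,-.044,0)[:2],.067,.074,.03),"b",find(cams,*st(0,.0205,0)[:2],.072,.09,.035,name="t4"))
E
```

```text
(0.4520905613899231, -0.060123611241579056, 0.03949717804789543, 191, np.float64(0.058296819556215684))
grip 0.03888990473466962 18.00022842362523
held 0.03951475999825334
seat dz -0.001 f 8.2 tool [ 0.6482 -0.0232  0.0324]
clock 79.2833
[ 0.64794769 -0.02319857] d (0.6490698456764221, -0.02307371236383915, 0.03968155011534691, 183, np.float64(0.06628861604672624)) c (0.6463737487792969, 0.035056475549936295, 0.04557277634739876, 231, np.float64(0.07227166425279785)) b (0.6432754993438721, 0.10154872387647629, 0.052798353135585785, 321, np.float64(0.0783483409768162))
```

View pics/t4.png

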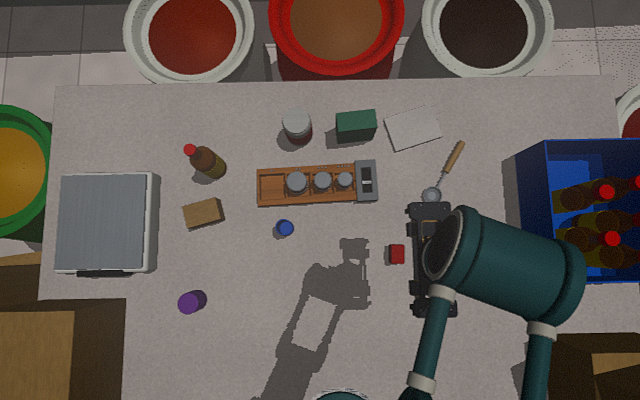

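Jars b, c and d are seated in pockets two, three and four, at (297,183), (323,181) and (345,180). Pocket one is empty. Last, the switch goes on, followed by a check.

```bash
python3 - <<'E'
from fit import *
from cell import manip,cams
push(manip,1)
manip.move_pose(st(-.02,-.07,.26),rot(180+YAW)); c,T,w=wrist(manip,cams,"w5");print(switch(w,c["image"]))
manip.move_pose([.40,-.15,.3],rot(90))
print("d",find(cams,*st(0,-.102,0)[:2],.054,.069,.034),"c",find(cams,*st(0,-.044,0)[:2],.067,.074,.03),"b",find(cams,*st(0,.0205,0)[:2],.072,.09,.035),manip.state()["clock"])
E
```

```text
in [ 1.1  0.4 -0.1] [ 0.6298 -0.1098  0.0268]
stop -0.00799999999999999 [-7.  -1.7  4.4]
(np.int64(147), np.float64(0.005762394560578827))
d (0.6487821340560913, -0.023038914427161217, 0.039793960750103, 183, np.float64(0.06598819943991614)) c (0.6462270617485046, 0.03503866121172905, 0.04570738226175308, 230, np.float64(0.07213019522317296)) b (0.6433122158050537, 0.1015278548002243, 0.05246555432677269, 318, np.float64(0.07818734845103091)) 90.0917
```

View pics/w5.png

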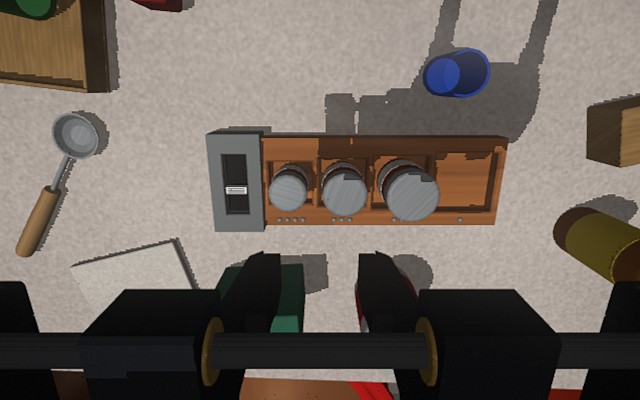

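The switch reads +5.8 mm, 11.9 mm from where it was when off, so it is fully on. The jars are upright in pockets two to four ((289,188), (344,190), (410,195)), so I hand the job in.

```bash
python3 -c "
from cell import order
print(order.close_job())"
```

```text
the job is handed in; nothing more can be done
None
```

Job handed in at about 90 s: the one empty stands upright in the tray, full jars b, c and d are seated in pockets two, three and four in that order, pocket one is left empty because jar a is absent, and the switch is fully on again.

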